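Unpack a clipped sample tote onto a leadscrew stage and index it free of backlash

TASK

Flip both sprung bale clips off the tote's lid until they stay open, then lift the lid off by its handle and lay it flat on the bench, handle up. Stand every sample jar from the tote upright in the stage's tray, and put the lid back squarely on the empty tote, clips left open. With the jars loaded, wind the knob clockwise until the tray's pointer is 5 mm or more past the cursor mark, then bring it back anticlockwise onto the mark, so that it arrives with the screw's slack taken up by the anticlockwise turn; don't shift the cursor or the glassware standing by, and let go of everything.

Things in the scene. Friction and masses are not known exactly. Their poses are not given: they have to be found in the camera images.
- tote: grey rectangular tote, fixed to the bench, 176 (its x) x 146 (its y) mm, rim 90 mm high, walls 5 mm; inside, a dark foam bed lies at height 78 mm, so jars stand on it and reach 18 mm above the rim. Origin: centre of its underside. Tote and stage may stand on either side (left or right of the robot's forward line).
- clip_left (a joint): steel bale clip on the tote's +y long edge, hinged along the tote's x at 81 mm out in y and 85 mm high; 0 = closed, upright with its catch over the lid's edge; it opens by swinging outwards and down, to 2.2 rad at its stop. An over-centre spring (about 0.09 N m) snaps it shut again below 0.7 rad and open beyond it.
- clip_right (a joint): the same clip on the tote's -y long edge; 0 = closed, grows as it swings outwards (tote -y) and down, 2.2 rad fully open
- tab_left (a point): on the left clip's thumb tab, a plate 50 mm (along tote x) x 4 x 26 mm, standing up from the catch when closed; the point lies 55 mm from the hinge, 7 mm below the tab's free edge. The closed catch is 66 mm long, reaches 15 mm inwards of the hinge line over the lid, and its top is 6.5 mm above the lid's top face; the tab can be pushed outwards from over the lid
- tab_right (a point): the same point on the right clip's thumb tab
- lid: loose white lid, a shallow upside-down cap 176 x 146 mm, 25 mm deep outside, with a 12 mm thick skirt that stands flush on the tote's 5 mm rim (no locating lip), 0.22 kg, standing on the tote's rim. Origin: centre of its lower edge plane (90 mm high when on the tote, 0 when on the bench). Black bar handle along its x, 100 mm long, 12 mm wide in y, bar from 49 to 63 mm above the origin, on two posts at x = +-44 mm
- jar1: squat amber sample jar with white cap, 34 mm diameter, 30 mm tall, about 0.06 kg; origin: centre of its underside. Two to four jars are present, standing loose in the tote; None = absent
- jar2: like jar1
- jar3: like jar1
- jar4: like jar1
- stage: leadscrew stage, fixed to the bench: aluminium bed 305 (its x) x 120 mm, bevel box with the knob at its -x end (nearer the robot), tray in the middle, ledge with the white index cursor on its +y side, reaching to y = 91 mm. Origin: on the bench under the middle of the tray as it starts
- tray_in (a point): middle of the upper face of the tray's floor (39 mm above the bench). Steel tray, inside 128 (stage x) x 112 (stage y) mm, rim 10 mm above the floor; it slides along stage x, away from the knob as the knob turns clockwise
- pointer (a point): tip of the black pointer on the tray's +y side, moves with the tray; its axes are the stage's
- mark (a point): middle of the line on the white cursor; its axes are the stage's. The tray's pointer is on the mark when both have the same stage x. The mark starts 13 to 22 mm beyond the pointer (further from the knob)
- cursor (a joint): position of the index cursor along its ledge in m; a stiff slide that has been set already
- screw (a joint): angle of the leadscrew in rad, clockwise seen from above positive; starts at 0; the tray moves 6 mm per rad; stiff, stays where left (0.05 N m)
- knob (a joint): angle of the knob relative to the screw (the backlash), -0.35 to 0.35 rad, starts near 0; at +0.35 the knob drives the screw clockwise, at -0.35 anticlockwise, in between it turns freely
- knob_grip (a point): on the knob's vertical axis, 82 mm above the bench, in the middle of its grip bar: 42 mm long, 14 mm wide, 30 mm high, from 64 to 94 mm above the bench, along the point's x (which turns with the knob). Below the bar a 44 mm disc, whose top is 64 mm above the bench
- reagent: bystander: amber bottle, 68 mm diameter, 130 mm tall; origin under its centre
- beaker: bystander: clear beaker, 70 mm diameter, 85 mm tall; origin under its centre
- flask: bystander: conical flask, 72 mm diameter, 105 mm tall; origin under its centre
Not all that is in view belongs to the job. Several things have the shape of the lid; the one meant has the colours described above.

How it is judged (in metres and radians):
On the way, in this order (a step that is already met when the one before it is completed fails the run):
1. both bale clips flipped open (value of joint each of clip_left, clip_right above 1.4 rad), for 0.2 s.
2. the lid lies flat on the bench, handle up (height (world z) of lid below 0.008 m and angle between lid's own z axis and vertical below 0.1 rad), for 0.2 s.
3. every jar stands upright in the tray (x of jar1 in the frame of tray_in between -0.064 and 0.064 m and y of jar1 in the frame of tray_in between -0.056 and 0.056 m and z of jar1 in the frame of tray_in between -0.006 and 0.006 m and angle between each of jar1, jar2, jar3, jar4's own z axis and vertical below 0.15 rad and x of jar2 in the frame of tray_in between -0.064 and 0.064 m and y of jar2 in the frame of tray_in between -0.056 and 0.056 m and z of jar2 in the frame of tray_in between -0.006 and 0.006 m and x of jar3 in the frame of tray_in between -0.064 and 0.064 m and y of jar3 in the frame of tray_in between -0.056 and 0.056 m and z of jar3 in the frame of tray_in between -0.006 and 0.006 m and x of jar4 in the frame of tray_in between -0.064 and 0.064 m and y of jar4 in the frame of tray_in between -0.056 and 0.056 m and z of jar4 in the frame of tray_in between -0.006 and 0.006 m), for 0.2 s.
4. the pointer has been wound at least 4 mm past the mark (x of pointer in the frame of mark above 0.004 m), for 0.1 s.
At the end, for the whole second after the job is handed in: Clips open (over 1.4 rad); lid back on the tote rim (10 mm, 0.15 rad); all jars upright (0.15 rad), at rest on the tray floor; pointer, after at least 4 mm of overshoot, within 1.5 mm of the mark; slack taken up anticlockwise (knob joint below -0.15 rad) (all of step 1 and all of step 3 and x of lid in the frame of tote between -0.01 and 0.01 m and y of lid in the frame of tote between -0.01 and 0.01 m and z of lid in the frame of tote between 0.084 and 0.097 m and angle between lid's own z axis and vertical below 0.08 rad and angle between the x axis of lid and the x axis of tote, either way round below 0.15 rad and linear speed of each of jar1, jar2, jar3, jar4 below 0.03 m/s and x of pointer in the frame of mark between -0.0015 and 0.0015 m and value of joint knob below -0.15 rad); the robot touches nothing.
It fails at once if the lid is forced up (more than 12 mm) while a clip is still closed (z of lid in the frame of tote above 0.102 m and value of joint any of clip_left, clip_right below 0.7 rad).
It fails at once if the index cursor is shifted by more than 2 mm along the stage (distance of mark from where it was at the start of the episode above 0.002 m).
It fails at once if a bystander is moved by more than 30 mm (distance of any of reagent, beaker, flask from where it was at the start of the episode above 0.03 m).
Of jar1, jar2, jar3, jar4 only 2 to 4 are there at a start; the rules pass over those that are not, and their reading is None.
At some moment in a run one of jar1, jar2, jar3, jar4 may be knocked a few centimetres aside while the robot is not near it.
It also fails if it takes over 210 s, if anything falls off the work surface, if the arm or the gripper's body presses on something with over 40 N, if the wrist force passes 120 N, or if a joint passes its speed limit or range.

ROBOT

A 6-joint arm with a two-finger parallel gripper is mounted at the origin on the work surface. World frame = base frame: x ahead of the robot, y to its left, z up, the work surface at z = 0. Lengths are in mm, angles in rad, forces in N, time in s.
With the tool pointing down it reaches from about 300 to 775 mm from the base axis. Payload 14.6 kg.
Tool frame: the origin (TCP) lies at the very end of the fingers, on their centre line; the grasp point (between the pads) lies 19 mm behind it (manip.grip_point_offset is the distance from the TCP to the grasp point, in mm); z points along the fingers, y is the line along which they close (so a half turn about z gives the same grasp; the last joint's range is limited). The gripper opens to 94 mm and grips with 3 to 60 N. Pads are 16 mm wide; open, the fingers measure 119 mm over their backs; the gripper's body (75 mm by 177 mm) begins 78 mm behind the grasp point.
Start: joints at [1.153, 0.3, 1.521, -0, 1.321, -0.067], TCP at [189.004, 516.495, 205.446] pointing down, gripper open.
Joint ranges: [-3.03, 3.03], [-0.79, 2.21], [0.23, 2.52], [-1.04, 4.18], [0, 3.07], [-2.55, 2.55]. Speed limits (rad/s): [2.22, 2.22, 2.57, 3.14, 3.14, 3.14].

INTERFACE

Orientations are given as [roll, pitch, yaw] about the fixed x, y, z axes, in that order (R = Rz(yaw) Ry(pitch) Rx(roll)).
In Python, from cell import telemetry, eyes, manip gives the robot as it stands.
- The arm moves only by the tool play_rows, never from a script. Its arguments are lists of equal length, an entry for each row: "translation": the shift along the world's x, y, z in m, a list of three; "yaw": the turn about the world's z in rad. A call has 1 to 12 rows; each row is the pose to reach, as a shift and turn from the pose commanded when the call began; what a row does not reach only later rows make up. A row lasts 1/8 s, in which the tool goes at most 62.5 mm and 10.7 degrees, less where a joint would pass 70% of its speed; a pose out of reach is approached as far as the arm can. A call with a gripper value outside its range is refused whole. "hand" is the opening, from 0 (shut) to 1 (fully open), set as the call begins (left out, the last holds). The fingers move at their own pace and stop on an object; "force" is the grip in N (left out, the last holds). Time passes only in rows, so rows that repeat a pose let the fingers close. It gives the time, the measured TCP pose, the force, the opening and the grip force at its end, in the units of the state.
- telemetry.read_state(): the state, without advancing time (a new reading comes with each control period).
- eyes.camera(name): name is "scene" or "top" or "wrist"; returns a dict with "pixels" (480x640x3 uint8, red, green, blue), "fx", "fy", "cx", "cy" (pixels), "dist_coeffs" ([k1, k2, p1, p2, k3] as OpenCV has them; the pictures are not rectified), "cam_to_world" (4x4, takes a point from camera to world coordinates); the wrist camera has in their place "T_tool_cam" (4x4, takes a point from camera to tool coordinates, whose origin is the TCP and whose axes are the flange's). Camera axes: x right, y up, looking along -z (the intrinsics and any distortion apply to the point x, -y, -z); pixel columns grow to the right and rows downward; lengths in mm; the calibration is good to about 2 mm. A picture is of the moment at which its call begins: read the wrist's pose just before it. There is no depth.
- manip.sign_off(): hands the job in; it is judged then, once.
The state is a dict: "clock": time; "joints": joint angles; "qd": joint speeds; "effort": joint torques, N m; "eef_pos": TCP position; "eef_rot": TCP orientation; "wrist_force": force on the tool from outside, world axes, zero at the start; "moment": the same for the moment, N m; "finger_gap": finger opening in mm; "finger_force": force on a finger pad.
Only numpy, scipy, OpenCV 4.12 (cv2) and the standard library are available. Lean on these libraries where they do the work, as an engineer would, in place of code of your own. Each camera call takes 0.05 s, during which the arm holds its last target. There are 200 camera calls.

## Working session

There is one attempt and no reset: what is moved stays moved. The work goes in short steps, Python scripts to look and compute and a tool call to move; the robot and the scene stay as the last step left them, time stands still between calls to the robot, and variables do not carry over. Pictures are saved under pics/ and viewed, at most 14 in all, crops included, and the job is handed in when it is done.

Besides the shell and the picture viewer there is one more tool, called after "Call:" as name(argument=value, ...) on one line, values as JSON. play_rows: Moves the arm, as the interface text tells. Its arguments: {"type":"object","properties":{"translation":{"type":"array","items":{"type":"array","items":{"type":"number"}}},"yaw":{"type":"array","items":{"type":"number"}},"hand":{"type":"number"},"force":{"type":"number"}},"required":["translation","yaw"]}

```bash
ls; mkdir -p pics; python3 - <<'E'
from cell import telemetry, eyes, manip
import cv2, numpy as np
print(telemetry.read_state())
for n in ("scene","top"):
    c=eyes.camera(n); cv2.imwrite(f"pics/{n}0.png",c["pixels"][:,:,::-1])
    print(n,[c[k] for k in("fx","fy","cx","cy","dist_coeffs")]); print(np.round(c["cam_to_world"],4).tolist())
c=eyes.camera("wrist"); print(c["fx"],c["dist_coeffs"],np.round(c["T_tool_cam"],3).tolist())
E
```

```text
pics
{'clock': 0.0, 'joints': array([ 1.15339323e+00,  3.00451069e-01,  1.52158645e+00, -1.08109255e-05,
        1.32068465e+00, -6.66355204e-02]), 'qd': array([ 1.85905580e-03,  9.24769447e-05,  1.13403113e-03, -1.96992956e-03,
       -4.34270078e-05, -1.26711428e-03]), 'effort': array([ 1.77947327e-04, -5.31790280e+01, -3.52749324e+01,  7.08754733e-02,
        2.42581952e-02, -9.21481796e-05]), 'eef_pos': array([188.90797596, 516.26212524, 204.89504461]), 'eef_rot': array([-3.14046495e+00, -6.47619334e-05,  2.79082773e+00]), 'wrist_force': array([-0.43600495,  0.45034292, -0.90781124]), 'moment': array([-0.05489521, -0.02931344, -0.00865734]), 'finger_force': 0.0, 'finger_gap': 94.06238363076375}
scene [485.87622430465444, 485.87622430465444, 317.56665206632215, 233.82580840693564, array([0.0213345, 0.       , 0.       , 0.       , 0.       ])]
[[0.7511, -0.3867, 0.5351, 1176.0535], [0.6601, 0.4538, -0.5986, -596.7279], [-0.0114, 0.8028, 0.5961, 775.4017], [0.0, 0.0, 0.0, 1.0]]
top [522.9694227503009, 522.9694227503009, 325.59824456434956, 236.37758604147672, array([-0.13192872,  0.        ,  0.        ,  0.        ,  0.        ])]
[[0.0091, 0.9859, -0.167, 352.201], [-0.9999, 0.0071, -0.0126, 80.8977], [-0.0112, 0.1671, 0.9859, 1391.7584], [0.0, 0.0, 0.0, 1.0]]
419.25038952748054 [-0.08203107  0.          0.          0.          0.        ] [[0.0, 0.967, 0.256, 74.596], [1.0, -0.0, 0.001, -0.974], [0.001, 0.256, -0.967, -179.414], [0.0, 0.0, 0.0, 1.0]]
```

View pics/top0.png

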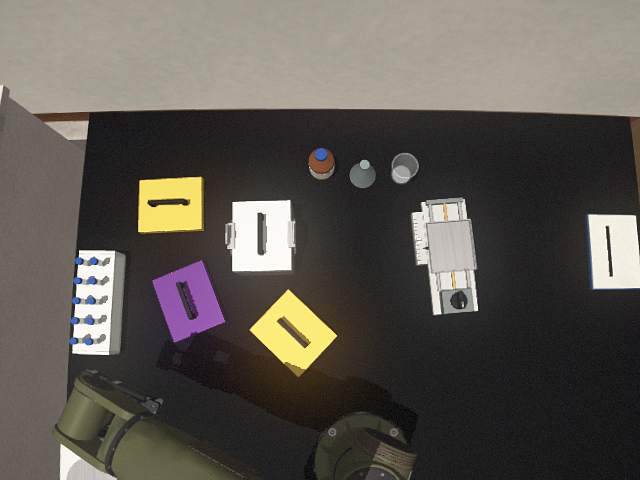

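View pics/scene0.png

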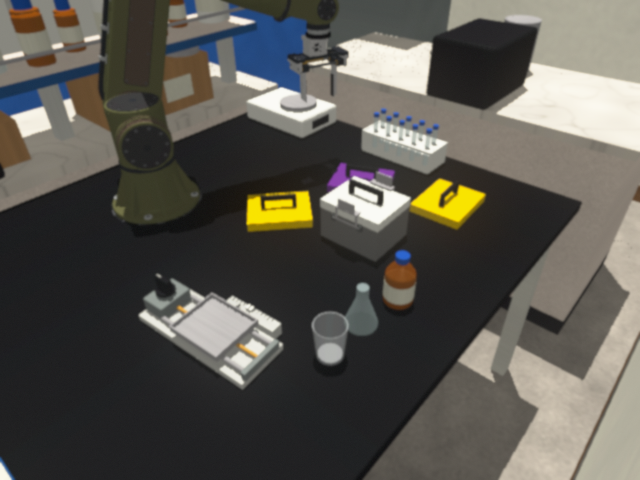

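Candidates with the lid's shape (top view):
- White with black handle and clips at (262,236).
- Yellow at (170,204) and (293,332).
- Purple at (188,301).
- White-cream with a blue edge at (613,250).

The one at (262,236) fits: it is white with a black handle and sits on the grey tote under the two clips. Bottle, flask and beaker are at (321,163), (363,173) and (404,168). The stage is at (450,255) with its knob at (459,299).

```bash
cat > h.py <<'E'
from cell import telemetry, eyes, manip
import cv2, numpy as np
from scipy.spatial.transform import Rotation as R
def cam(n):
    s=telemetry.read_state(); c=eyes.camera(n)
    if n=="wrist":
        T=np.eye(4); T[:3,:3]=R.from_euler("xyz",s["eef_rot"]).as_matrix(); T[:3,3]=s["eef_pos"]
        c["cam_to_world"]=T@np.array(c["T_tool_cam"])
    c["K"]=np.array([[c["fx"],0,c["cx"]],[0,c["fy"],c["cy"]],[0,0,1]]); return c
def unproj(c,uv,z):
    uv=np.array(uv,float).reshape(-1,1,2)
    p=cv2.undistortPoints(uv,c["K"],np.array(c["dist_coeffs"])).reshape(-1,2)
    M=np.array(c["cam_to_world"]); d=np.c_[p[:,0],-p[:,1],-np.ones(len(p))]@M[:3,:3].T
    o=M[:3,3]; t=(np.broadcast_to(z,len(p))-o[2])/d[:,2]
    return o+d*t[:,None]
def proj(c,P):
    P=np.array(P,float).reshape(-1,3); M=np.array(c["cam_to_world"])
    q=(P-M[:3,3])@M[:3,:3]*[1,-1,-1]
    return cv2.projectPoints(q,np.zeros(3),np.zeros(3),c["K"],np.array(c["dist_coeffs"]))[0].reshape(-1,2)
def crop(c,x,y,w,h,s,name):
    im=c["pixels"][y:y+h,x:x+w,::-1]; cv2.imwrite("pics/"+name,cv2.resize(im,None,fx=s,fy=s,interpolation=cv2.INTER_CUBIC))
E
python3 - <<'E'
from h import *
c=cam("top")
a=c["pixels"][190:320,205:335,::-1]; b=c["pixels"][190:320,390:520,::-1]
cv2.imwrite("pics/c1.png",cv2.resize(np.hstack([a,b]),None,fx=3,fy=3,interpolation=cv2.INTER_CUBIC))
np.set_printoptions(suppress=True,precision=0)
print("lid",unproj(c,[(233,202),(291,200),(293,270),(233,271)],115))
print("by",unproj(c,[(321,176),(363,184),(403,180)],0))
print("yel",unproj(c,[(288,290),(337,335),(298,376),(250,331)],25))
print("stage",unproj(c,[(422,199),(465,198),(478,311),(433,315)],15), unproj(c,[(459,300)],94))
E
```

```text
lid [[655. 332. 115.]
 [661. 185. 115.]
 [484. 176. 115.]
 [480. 325. 115.]]
by [[ 757.  113.    0.]
 [ 735.   -3.    0.]
 [ 747. -113.    0.]]
yel [[441. 195.  25.]
 [326.  67.  25.]
 [220. 166.  25.]
 [333. 292.  25.]]
stage [[ 690. -162.   15.]
 [ 694. -280.   15.]
 [ 389. -305.   15.]
 [ 379. -185.   15.]] [[ 414. -236.   94.]]
```

View pics/c1.png

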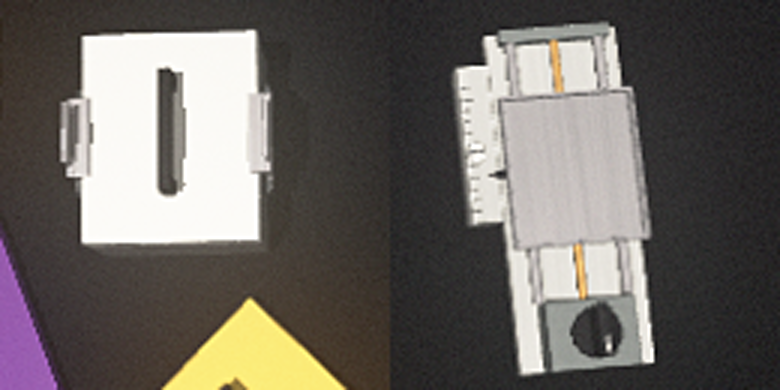

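The crop confirms the white lid with its black handle under the two clips, and the pointer, the cursor and the knob show on the stage. I start with the left clip.

Call:
play_rows(translation=[[0.379, -0.222, 0.03], [0.379, -0.222, 0.03], [0.379, -0.222, 0.03], [0.379, -0.222, 0.03], [0.379, -0.222, 0.03], [0.379, -0.222, 0.03], [0.379, -0.222, 0.03], [0.379, -0.222, 0.03], [0.379, -0.222, 0.0], [0.379, -0.222, 0.0]], yaw=[0.2, 0.396, 0.396, 0.396, 0.396, 0.396, 0.396, 0.396, 0.396, 0.396], hand=0, force=20)

```text
clock: 1.45
eef_pos: [566.7, 294.6, 203.3]
eef_rot: [-3.14, -0.004, -3.096]
wrist_force: [-0.5, -0.2, 1.1]
finger_gap: 0.9
finger_force: 0.0
```

```bash
python3 - <<'E'
from h import *
s=telemetry.read_state(); print(s["eef_pos"],s["eef_rot"],s["wrist_force"])
c=cam("wrist"); crop(c,0,0,640,480,1,"w1.png")
E
```

```text
[566.74082282 294.55642694 203.31244359] [-3.140122   -0.00411391 -3.09597028] [-0.5427595  -0.24046831  1.11216721]
```

View pics/w1.png

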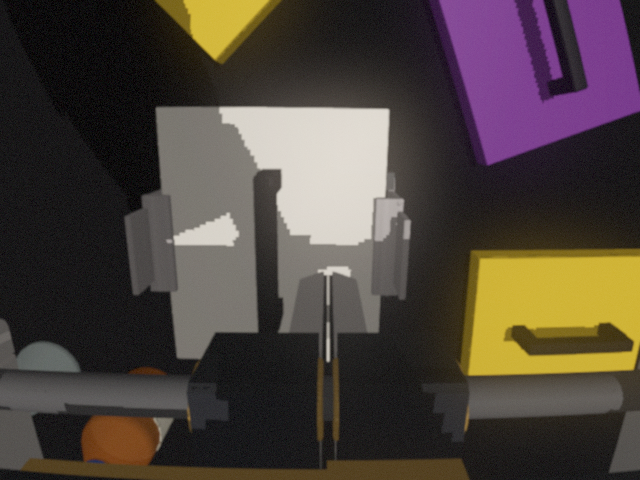

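The wrist view shows the lid's near corners at (157,108) and (388,108) and a far corner near (177,358). The clip tabs stand at cols ~140 and ~403, and the fingers are between the handle and the left tab.

```bash
python3 - <<'E'
from h import *
np.set_printoptions(suppress=True,precision=1)
c=cam("wrist")
print(unproj(c,[(157,108),(388,108),(177,359)],115))
print("handle",unproj(c,[(254,172),(281,172),(262,345)],153),"tabs top",unproj(c,[(128,215),(135,293),(405,215),(403,297)],147))
E
```

```text
[[486.3 182.7 115. ]
 [480.5 327.5 115. ]
 [663.3 187.4 115. ]]
handle [[519.7 251.1 153. ]
 [519.1 266.1 153. ]
 [626.1 256.1 153. ]] tabs top [[548.7 175.1 147. ]
 [598.2 175.6 147. ]
 [541.3 337.8 147. ]
 [592.5 341.4 147. ]]
```

Call:
play_rows(translation=[[0.002, 0.0, -0.04], [0.002, 0.0, -0.076], [0.002, 0.0, -0.076], [0.002, 0.02, -0.076], [0.002, 0.04, -0.076], [0.002, 0.06, -0.076], [0.002, 0.08, -0.076], [0.002, 0.095, -0.076], [0.002, 0.105, -0.076], [0.002, 0.105, -0.076]], yaw=[0, 0, 0, 0, 0, 0, 0, 0, 0, 0])

```text
clock: 2.8
eef_pos: [569.9, 400.1, 129.3]
eef_rot: [3.142, -0.0, -3.096]
wrist_force: [-0.3, -0.4, -0.1]
finger_gap: 0.4
finger_force: 0.0
```

Call:
play_rows(translation=[[0.0, 0.0, 0.045], [0.0, -0.05, 0.06], [0.0, -0.1, 0.06], [0.0, -0.18, 0.06], [0.0, -0.18, 0.03], [0.0, -0.18, 0.0], [0.0, -0.18, 0.0], [-0.001, -0.2, 0.0], [-0.001, -0.22, 0.0], [-0.002, -0.24, 0.0], [-0.002, -0.26, 0.0], [-0.003, -0.28, 0.0]], yaw=[0, 0, 0, 0, 0, 0, 0, 0, 0, 0, 0, 0])

```text
clock: 4.3
eef_pos: [567.0, 117.8, 129.6]
eef_rot: [-3.141, 0.0, -3.097]
wrist_force: [-0.3, -0.9, 0.2]
finger_gap: 0.6
finger_force: 0.0
```

Call:
play_rows(translation=[[0.0, 0.0, 0.0], [0.0, 0.0, 0.0], [0.0, 0.0, 0.06], [0.0, 0.06, 0.12], [0.0, 0.136, 0.15], [0.0, 0.136, 0.15], [0.0, 0.136, 0.15]], yaw=[0, 0, 0, 0, 0, 0, 0], hand=1)

```text
clock: 5.18
eef_pos: [566.6, 258.4, 280.3]
eef_rot: [3.141, 0.002, -3.092]
wrist_force: [-0.4, -0.0, -0.9]
finger_gap: 67.1
finger_force: 0.0
```

```bash
python3 - <<'E'
from h import *
c=cam("wrist"); s=cam("scene")
im=np.vstack([c["pixels"][:,:,::-1],cv2.resize(s["pixels"][150:270,300:460,::-1],(640,480))])
cv2.imwrite("pics/w2.png",cv2.resize(im,(400,600)))
E
```

```text
(no output)
```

View pics/w2.png

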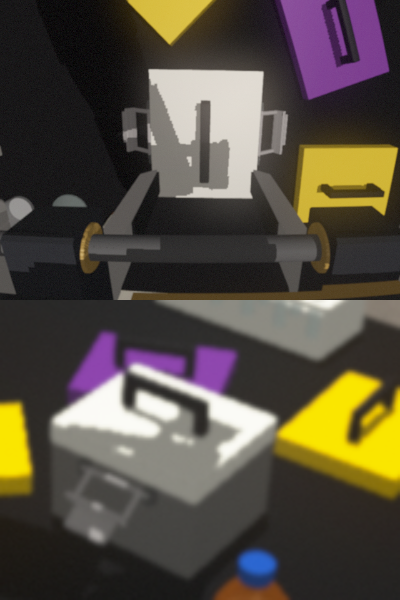

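Both clips are hanging open (wrist view at (138,130) and (272,132)). Next is the handle.

Call:
play_rows(translation=[[0.002, 0.0, -0.05], [0.003, 0.0, -0.1], [0.003, 0.0, -0.135], [0.003, 0.0, -0.152], [0.003, 0.0, -0.152]], yaw=[0, 0, 0, 0, 0], hand=1)

```text
clock: 5.9
eef_pos: [569.9, 254.8, 126.9]
eef_rot: [-3.141, -0.001, -3.097]
wrist_force: [0.6, 0.6, 0.8]
finger_gap: 94.0
finger_force: 0.0
```

Call:
play_rows(translation=[[0, 0, 0], [0, 0, 0], [0, 0, 0], [0, 0, 0], [0, 0, 0], [0, 0, 0.01], [0, 0, 0.03], [0, 0, 0.06], [0, 0, 0.09], [0, 0, 0.09]], yaw=[0, 0, 0, 0, 0, 0, 0, 0, 0, 0], hand=0, force=40)

```text
clock: 7.15
eef_pos: [570.8, 255.8, 220.4]
eef_rot: [3.14, 0.004, -3.096]
wrist_force: [-0.1, -0.5, -0.6]
finger_gap: 0.8
finger_force: 0.0
```

The fingers were still closing when I lifted (they move at about 77 mm/s), so I reopen partly and retry with more closing time.

Call:
play_rows(translation=[[0, 0.001, 0], [0, 0.001, 0], [0, 0.001, 0], [0, 0.001, 0], [0, 0.001, -0.03], [0, 0.001, -0.06], [0, 0.001, -0.09], [0, 0.001, -0.091], [0, 0.001, -0.091]], yaw=[0, 0, 0, 0, 0, 0, 0, 0, 0], hand=0.5)

```text
clock: 8.28
eef_pos: [570.4, 256.7, 127.7]
eef_rot: [3.141, 0.001, -3.096]
wrist_force: [0.9, -1.0, 0.2]
finger_gap: 46.8
finger_force: 0.0
```

Call:
play_rows(translation=[[0, 0, 0], [0, 0, 0], [0, 0, 0], [0, 0, 0], [0, 0, 0], [0, 0, 0], [0, 0, 0], [0, 0, 0]], yaw=[0, 0, 0, 0, 0, 0, 0, 0], hand=0, force=40)

```text
clock: 9.28
eef_pos: [570.0, 256.5, 126.4]
eef_rot: [-3.142, 0.0, -3.096]
wrist_force: [-0.0, -0.0, -0.3]
finger_gap: 11.3
finger_force: 40.0
```

Call:
play_rows(translation=[[0, 0, 0.01], [0, 0, 0.04], [0, 0, 0.08], [0, -0.04, 0.09], [-0.01, -0.1, 0.09], [-0.02, -0.15, 0.09], [-0.025, -0.2, 0.09], [-0.03, -0.24, 0.09], [-0.03, -0.266, 0.08], [-0.03, -0.266, 0.03], [-0.03, -0.266, -0.02], [-0.03, -0.266, -0.06]], yaw=[0, 0, 0, 0, 0, 0, 0, 0, 0, 0, 0, 0])

```text
clock: 10.78
eef_pos: [539.6, -9.5, 65.2]
eef_rot: [3.141, -0.001, -3.097]
wrist_force: [0.3, 0.0, -2.4]
finger_gap: 11.2
finger_force: 40.0
```

Call:
play_rows(translation=[[0, 0, -0.015], [0, 0, -0.025], [0, 0, -0.029], [0, 0, -0.029], [0, 0, -0.029]], yaw=[0, 0, 0, 0, 0])

```text
clock: 11.4
eef_pos: [540.4, -9.5, 38.3]
eef_rot: [-3.141, 0.001, -3.096]
wrist_force: [0.0, -0.4, -1.3]
finger_gap: 11.8
finger_force: 40.0
```

Call:
play_rows(translation=[[0, 0, 0], [0, 0, 0], [0, 0, 0], [0, 0, 0.03], [0, 0, 0.08], [0, 0.0, 0.14], [0, 0.05, 0.19], [0.02, 0.11, 0.24], [0.03, 0.17, 0.26], [0.04, 0.22, 0.26], [0.06, 0.26, 0.26], [0.06, 0.26, 0.26]], yaw=[0, 0, 0, 0, 0, 0, 0, 0, 0, 0, 0, 0], hand=0.6)

```text
clock: 12.9
eef_pos: [600.1, 253.7, 295.7]
eef_rot: [-3.141, -0.002, -3.093]
wrist_force: [0.3, 0.0, -0.4]
finger_gap: 56.5
finger_force: 0.0
```

```bash
python3 - <<'E'
from h import *
s=telemetry.read_state(); print(s["eef_pos"],s["eef_rot"],s["finger_gap"])
c=cam("wrist"); t=cam("top")
a=cv2.resize(c["pixels"][:,:,::-1],(640,480)); 
cv2.imwrite("pics/w3.png",a)
np.savez("w3.npz",M=c["cam_to_world"],K=c["K"],d=c["dist_coeffs"])
crop(t,190,140,320,200,2.5,"t3.png")
E
```

```text
[600.07319597 253.65669107 295.71700893] [-3.14128366e+00 -1.99556879e-03 -3.09279406e+00] 56.458251819535576
```

View pics/w3.png

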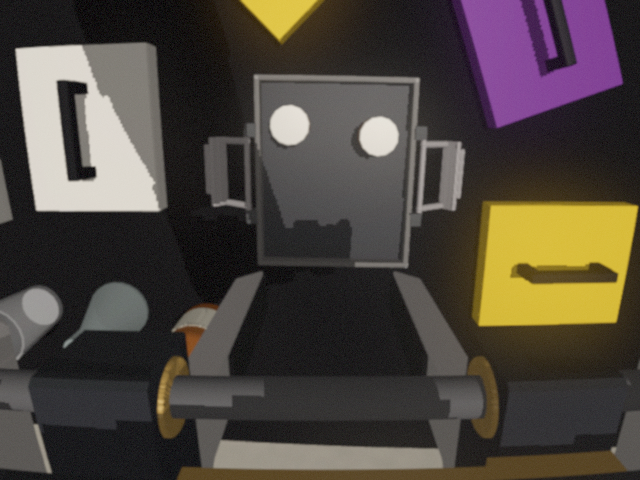

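View pics/t3.png

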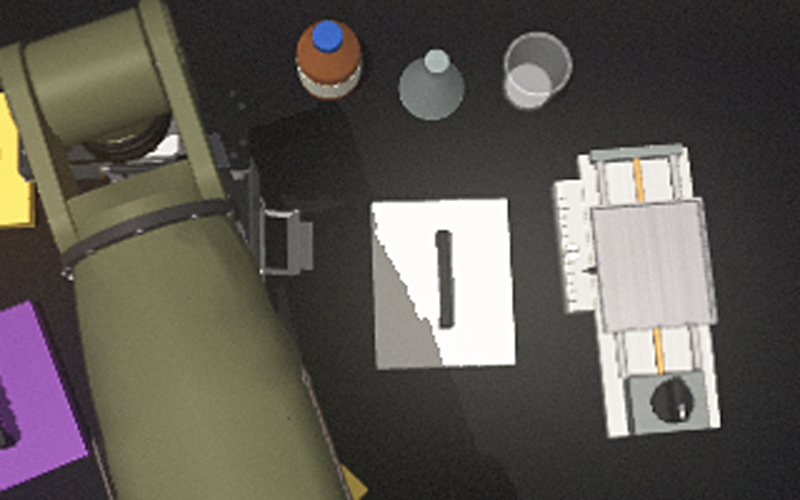

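Two jars show, with caps at (289,125) and (379,136). The whole tote bed is in view, so there are no others. The lid lies flat on the bench between tote and stage.

```bash
python3 - <<'E'
from h import *
np.set_printoptions(suppress=True,precision=1)
c=cam("wrist")
print("jars",unproj(c,[(289,125.5),(379,136.5)],108))
t=cam("top"); f=lambda L:[(190+x/2.5,140+y/2.5) for x,y in L]
q=unproj(t,f([(592,207),(700,199),(716,322),(607,332)]),49); print("tray",q,q.mean(0))
print("knob",unproj(t,f([(672,400)]),64),unproj(t,f([(676,386),(683,415)]),94),"pointer",unproj(t,f([(587,271)]),45))
E
```

```text
jars [[527.4 213.  108. ]
 [533.1 290.6 108. ]]
tray [[ 617.7 -167.1   49. ]
 [ 627.3 -282.4   49. ]
 [ 497.  -294.7   49. ]
 [ 486.2 -179.8   49. ]] [ 557.1 -231.    49. ]
knob [[ 415.5 -242.3   64. ]] [[ 428.  -239.4   94. ]
 [ 399.2 -245.7   94. ]] pointer [[ 550.4 -161.    45. ]]
```

Call:
play_rows(translation=[[-0.02, -0.01, -0.02], [-0.04, -0.02, -0.04], [-0.06, -0.03, -0.06], [-0.073, -0.041, -0.08], [-0.073, -0.041, -0.1], [-0.073, -0.041, -0.12], [-0.073, -0.041, -0.14], [-0.073, -0.041, -0.16], [-0.073, -0.041, -0.16], [-0.073, -0.041, -0.16], [-0.073, -0.041, -0.16]], yaw=[-0.18, -0.36, -0.54, -0.72, -0.9, -1.08, -1.26, -1.44, -1.59, -1.59, -1.59], hand=0.6)

```text
clock: 14.48
eef_pos: [527.1, 209.0, 138.1]
eef_rot: [3.141, -0.0, 1.599]
wrist_force: [0.2, -1.0, -0.2]
finger_gap: 56.2
finger_force: 0.0
```

```bash
python3 - <<'E'
from h import *
s=telemetry.read_state(); print(s["eef_pos"],s["eef_rot"],s["finger_gap"])
c=cam("wrist"); t=cam("top")
cv2.imwrite("pics/w4.png",np.hstack([cv2.resize(c["pixels"][:,:,::-1],(400,300)),cv2.resize(t["pixels"][:,:,::-1],(400,300))]))
print(proj(c,[[527.4,213,108],[533.1,290.6,108]]))
E
```

```text
[527.14073108 208.99306164 138.07890551] [ 3.14065070e+00 -2.65928560e-04  1.59939894e+00] 56.173596160430215
[[329.66761261 259.96889593]
 [346.31517666 107.06581323]]
```

View pics/w4.png

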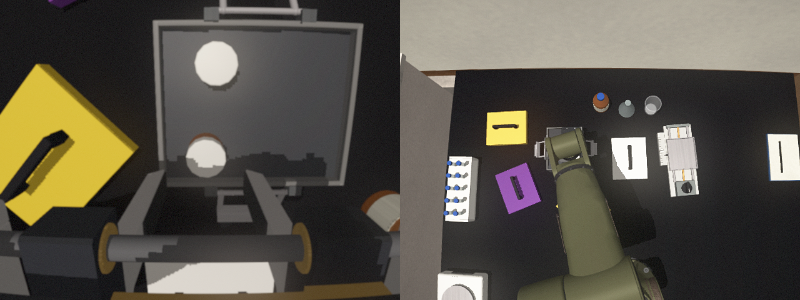

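```bash
python3 - <<'E'
from h import *
c=cam("wrist"); p=c["pixels"].astype(int)
hsv=cv2.cvtColor(c["pixels"],cv2.COLOR_RGB2HSV)
m=((hsv[:,:,2]>125)&(hsv[:,:,1]<60)).astype(np.uint8); m[:, :262]=0; m[:,545:]=0; m[:50]=0; m[290:]=0
n,l,s,ce=cv2.connectedComponentsWithStats(m)
for i in range(1,n):
    if s[i,4]>300: print(s[i],ce[i],unproj(c,[ce[i],s[i,:2]+s[i,2:4]/2],108))
E
```

```text
[ 310   65   72   73 4063] [345.66404135 101.24390844] [[532.70550468 293.52030122 108.        ]
 [532.87119329 293.40597516 108.        ]]
[ 297  220   65   64 3125] [329.35488 251.1904 ] [[527.05894666 218.11155593 108.        ]
 [527.14761105 217.67144944 108.        ]]
```

Call:
play_rows(translation=[[0, 0.006, 0], [0, 0.006, -0.02], [0, 0.006, -0.046], [0, 0.006, -0.046]], yaw=[0, 0, 0, 0])

```text
clock: 15.12
eef_pos: [526.1, 215.5, 90.0]
eef_rot: [-3.138, 0.001, 1.597]
wrist_force: [0.0, -0.4, 0.6]
finger_gap: 56.3
finger_force: 0.0
```

Call:
play_rows(translation=[[0, 0, 0], [0, 0, 0], [0, 0, 0], [0, 0, 0], [0, 0, 0], [0, 0, 0]], yaw=[0, 0, 0, 0, 0, 0], hand=0.15, force=15)

```text
clock: 15.88
eef_pos: [527.4, 215.7, 92.3]
eef_rot: [3.14, -0.0, 1.597]
wrist_force: [-1.4, 0.4, 5.9]
finger_gap: 33.6
finger_force: 15.0
```

Call:
play_rows(translation=[[0, 0, 0.02], [0, 0, 0.05], [0, -0.03, 0.06], [0.0, -0.08, 0.06], [0.01, -0.13, 0.06], [0.01, -0.18, 0.06], [0.02, -0.23, 0.06], [0.02, -0.28, 0.06], [0.027, -0.33, 0.06], [0.027, -0.38, 0.06], [0.027, -0.419, 0.06], [0.027, -0.419, 0.06]], yaw=[0, 0, 0, 0, 0, 0, 0, 0, 0, 0, 0, 0])

```text
clock: 17.38
eef_pos: [553.5, -205.7, 151.1]
eef_rot: [-3.141, -0.0, 1.594]
wrist_force: [0.2, 0.7, -0.8]
finger_gap: 33.4
finger_force: 15.0
```

Call:
play_rows(translation=[[0, 0, -0.04], [0, 0, -0.075], [0, 0, -0.09], [0, 0, -0.098], [0, 0, -0.098], [0, 0, -0.098]], yaw=[0, 0, 0, 0, 0, 0])

```text
clock: 18.12
eef_pos: [554.5, -203.6, 54.5]
eef_rot: [3.14, 0.001, 1.597]
wrist_force: [1.1, 0.4, -1.2]
finger_gap: 33.4
finger_force: 15.0
```

Call:
play_rows(translation=[[0, 0, -0.001], [0, 0, -0.001], [0, 0, -0.001], [0, 0, 0.03], [0, 0, 0.08], [0, 0.0, 0.12], [0, 0.0, 0.12]], yaw=[0, 0, 0, 0, 0, 0, 0], hand=0.6)

```text
clock: 19.0
eef_pos: [555.1, -204.0, 176.7]
eef_rot: [3.137, 0.002, 1.597]
wrist_force: [0.8, 0.1, -0.9]
finger_gap: 56.5
finger_force: 0.0
```

```bash
python3 - <<'E'
from h import *
s=telemetry.read_state(); print(s["eef_pos"],s["eef_rot"],s["finger_gap"])
c=cam("wrist"); t=cam("top"); 
cv2.imwrite("pics/w5.png",np.hstack([cv2.resize(c["pixels"][:,:,::-1],(533,400)),cv2.resize(t["pixels"][180:280,205:272,::-1],(267,400))]))
for z,P in ((69,[[554.5,-203.6,69]]),): print(proj(c,P))
E
```

```text
[ 555.11243042 -203.98446389  176.70037067] [3.13651054e+00 2.38809346e-03 1.59678831e+00] 56.53616266012922
[[327.1176119  229.77275478]]
```

View pics/w5.png

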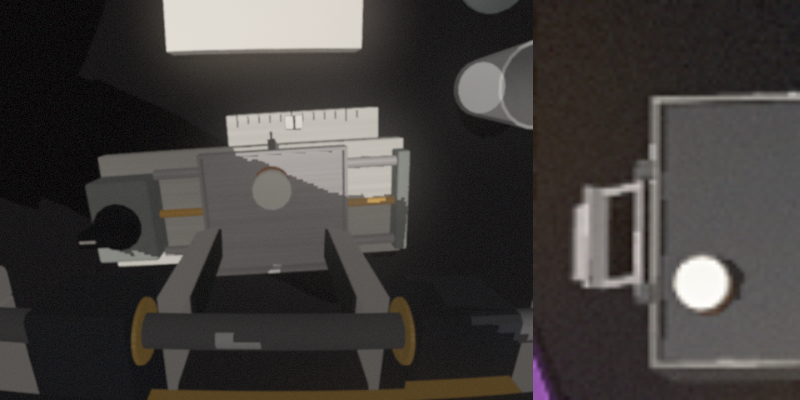

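Jar 1 stands upright in the tray at (272,188). Jar 2's cap is at (703,283) in the top crop, which I check against the earlier measurement.

```bash
python3 - <<'E'
from h import *
t=cam("top"); print(unproj(t,[(205+170/4,180+283/4)],108))
c=cam("wrist"); k=1.2
print("tray rim corners",unproj(c,[(k*199,k*154),(k*345,k*148),(k*353,k*262),(k*200,k*272)],49))
E
```

```text
[[531.99630181 291.47142736 108.        ]]
tray rim corners [[ 487.10056035 -174.49182619   49.        ]
 [ 614.12306011 -165.8819012    49.        ]
 [ 630.44088331 -273.59518003   49.        ]
 [ 484.64843757 -288.07132594   49.        ]]
```

Call:
play_rows(translation=[[0, 0.06, 0], [0, 0.12, 0], [0, 0.18, 0], [-0.01, 0.24, 0], [-0.01, 0.3, 0], [-0.02, 0.36, 0], [-0.02, 0.42, 0], [-0.0225, 0.46, 0], [-0.0225, 0.496, 0], [-0.0225, 0.496, -0.01], [-0.0225, 0.496, -0.03], [-0.0225, 0.496, -0.03]], yaw=[0, 0, 0, 0, 0, 0, 0, 0, 0, 0, 0, 0])

```text
clock: 20.7
eef_pos: [530.7, 291.2, 141.1]
eef_rot: [-3.138, 0.002, 1.596]
wrist_force: [0.1, 0.0, -0.2]
finger_gap: 56.4
finger_force: 0.0
```

Call:
play_rows(translation=[[0, 0, -0.03], [0, 0, -0.052], [0, 0, -0.052], [0, 0, -0.052]], yaw=[0, 0, 0, 0])

```text
clock: 21.2
eef_pos: [532.1, 292.4, 92.7]
eef_rot: [3.14, -0.001, 1.596]
wrist_force: [1.5, 0.4, 0.9]
finger_gap: 56.5
finger_force: 0.0
```

Call:
play_rows(translation=[[0, 0, 0], [0, 0, 0], [0, 0, 0], [0, 0, 0], [0, 0, 0], [0, 0, 0]], yaw=[0, 0, 0, 0, 0, 0], hand=0.15, force=15)

```text
clock: 21.95
eef_pos: [531.7, 292.6, 91.9]
eef_rot: [3.141, -0.0, 1.597]
wrist_force: [-0.5, 0.1, 5.0]
finger_gap: 33.9
finger_force: 15.0
```

Call:
play_rows(translation=[[0, 0, 0.02], [0, 0, 0.05], [0, -0.04, 0.06], [0.0, -0.09, 0.06], [0.01, -0.14, 0.06], [0.01, -0.2, 0.06], [0.02, -0.26, 0.06], [0.02, -0.32, 0.06], [0.028, -0.38, 0.06], [0.028, -0.44, 0.06], [0.028, -0.5, 0.06], [0.028, -0.552, 0.06]], yaw=[0, 0, 0, 0, 0, 0, 0, 0, 0, 0, 0, 0])

```text
clock: 23.45
eef_pos: [559.0, -261.6, 151.1]
eef_rot: [-3.141, -0.0, 1.596]
wrist_force: [1.1, 0.0, -0.6]
finger_gap: 33.8
finger_force: 15.0
```

Call:
play_rows(translation=[[0, 0, 0], [0, 0, 0], [0, 0, -0.04], [0, 0, -0.075], [0, 0, -0.09], [0, 0, -0.0975], [0, 0, -0.0975], [0, 0, -0.0975]], yaw=[0, 0, 0, 0, 0, 0, 0, 0])

```text
clock: 24.45
eef_pos: [560.0, -259.7, 55.1]
eef_rot: [3.14, 0.001, 1.597]
wrist_force: [0.4, 0.2, -0.2]
finger_gap: 33.7
finger_force: 15.0
```

Call:
play_rows(translation=[[0, 0, -0.001], [0, 0, -0.001], [0, 0, -0.001], [0, 0, 0.03], [0, 0, 0.08], [0, 0.0, 0.12], [0, 0.05, 0.12], [-0.01, 0.1, 0.12], [-0.01, 0.15, 0.12], [-0.02, 0.2, 0.12], [-0.02, 0.25, 0.12], [-0.02, 0.25, 0.12]], yaw=[0, 0, 0, 0, 0, 0, 0.18, 0.36, 0.54, 0.72, 0.9, 1.08], hand=0.6)

```text
clock: 25.95
eef_pos: [539.3, -6.7, 174.3]
eef_rot: [3.141, 0.0, 2.686]
wrist_force: [0.1, -1.0, -0.1]
finger_gap: 56.3
finger_force: 0.0
```

Call:
play_rows(translation=[[0, 0, 0], [0, 0, 0], [0, 0, 0], [0, 0, 0]], yaw=[0.18, 0.36, 0.51, 0.51])

```text
clock: 26.45
eef_pos: [539.5, -9.5, 174.0]
eef_rot: [-3.142, 0.0, -3.097]
wrist_force: [-1.0, -1.0, -0.2]
finger_gap: 56.2
finger_force: 0.0
```

```bash
python3 - <<'E'
from h import *
s=telemetry.read_state(); print(s["eef_pos"],s["eef_rot"],s["finger_gap"])
t=cam("top"); c=cam("scene")
cv2.imwrite("pics/w6.png",np.hstack([cv2.resize(t["pixels"][180:330,400:500,::-1],(400,600)),cv2.resize(c["pixels"][250:400,120:300,::-1],(400,400))if 0 else cv2.resize(c["pixels"][250:400,120:220,::-1],(400,600))]))
E
```

```text
[539.50484594  -9.50848764 174.02534667] [-3.14157305e+00  1.15370718e-04 -3.09734374e+00] 56.247561701980864
```

View pics/w6.png

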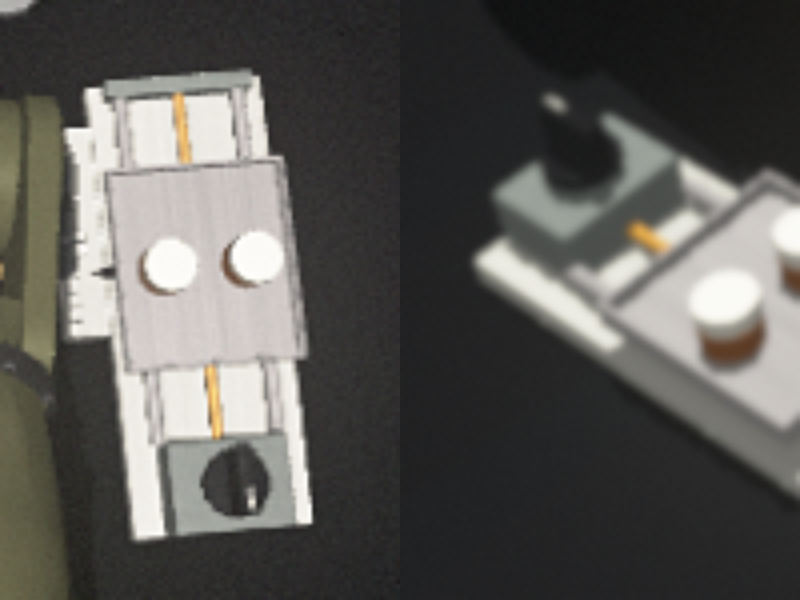

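Both jars stand upright in the tray, at (169,266) and (255,258) in the crop. Next I re-grip the lid.

Call:
play_rows(translation=[[0, 0, -0.05], [0, 0, -0.1], [0, 0, -0.136], [0, 0, -0.136], [0, 0, -0.136]], yaw=[0, 0, 0, 0, 0])

```text
clock: 27.18
eef_pos: [540.3, -9.6, 39.5]
eef_rot: [-3.141, 0.002, -3.098]
wrist_force: [0.3, 0.1, -0.1]
finger_gap: 56.3
finger_force: 0.0
```

Call:
play_rows(translation=[[0, 0, 0], [0, 0, 0], [0, 0, 0], [0, 0, 0], [0, 0, 0], [0, 0, 0], [0, 0, 0], [0, 0, 0]], yaw=[0, 0, 0, 0, 0, 0, 0, 0], hand=0, force=40)

```text
clock: 28.18
eef_pos: [539.5, -9.5, 38.0]
eef_rot: [3.142, -0.0, -3.096]
wrist_force: [-1.3, 0.9, 0.8]
finger_gap: 11.8
finger_force: 40.0
```

Call:
play_rows(translation=[[0, 0, 0.03], [0, 0, 0.08], [0, 0, 0.13], [0.0, 0.02, 0.17], [0.005, 0.07, 0.18], [0.01, 0.12, 0.18], [0.02, 0.17, 0.18], [0.03, 0.22, 0.18], [0.03, 0.25, 0.18], [0.03, 0.266, 0.18], [0.03, 0.266, 0.18], [0.03, 0.266, 0.14]], yaw=[0, 0, 0, 0, 0, 0, 0, 0, 0, 0, 0, 0])

```text
clock: 29.68
eef_pos: [570.9, 255.8, 180.3]
eef_rot: [3.14, 0.005, -3.097]
wrist_force: [0.3, 0.7, -2.9]
finger_gap: 11.8
finger_force: 40.0
```

Call:
play_rows(translation=[[0, 0, -0.02], [0, 0, -0.035], [0, 0, -0.045], [0, 0, -0.049], [0, 0, -0.05], [0, 0, -0.05]], yaw=[0, 0, 0, 0, 0, 0])

```text
clock: 30.42
eef_pos: [569.8, 256.6, 128.8]
eef_rot: [3.141, 0.001, -3.096]
wrist_force: [-1.7, -0.5, 2.1]
finger_gap: 11.8
finger_force: 40.0
```

Call:
play_rows(translation=[[0, 0, 0], [0, 0, 0], [0, 0, 0], [0, 0, 0.03], [0, 0, 0.07], [0, -0.03, 0.07], [0, -0.09, 0.07], [0, -0.15, 0.07], [0, -0.21, 0.07], [0, -0.27, 0.07], [0, -0.33, 0.07], [0, -0.39, 0.07]], yaw=[0, 0, 0, 0, 0, -0.18, -0.36, -0.54, -0.72, -0.9, -1.08, -1.26], hand=0.5)

```text
clock: 31.92
eef_pos: [569.3, -135.4, 198.1]
eef_rot: [3.141, 0.0, 1.921]
wrist_force: [-0.1, 0.4, 0.9]
finger_gap: 47.3
finger_force: 0.0
```

Call:
play_rows(translation=[[0, -0.017, 0], [0, -0.017, -0.02], [0, -0.017, -0.03], [0, -0.017, -0.03]], yaw=[-0.15, -0.26, -0.26, -0.26])

```text
clock: 32.42
eef_pos: [569.3, -150.2, 167.5]
eef_rot: [-3.141, -0.0, 1.67]
wrist_force: [-0.2, -0.8, 1.0]
finger_gap: 46.7
finger_force: 0.0
```

```bash
python3 - <<'E'
from h import *
s=telemetry.read_state(); print(s["eef_pos"],s["eef_rot"],s["finger_gap"])
c=cam("wrist"); crop(c,0,0,640,480,1,"w7.png"); t=cam("top")
cv2.imwrite("pics/w7.png",np.hstack([c["pixels"][:,:,::-1],cv2.resize(t["pixels"][180:330,210:260,::-1],(160,480))]))
E
```

```text
[ 569.33916013 -150.16825714  167.46346345] [-3.14054824e+00 -4.61591545e-04  1.66966155e+00] 46.72368872303332
```

View pics/w7.png

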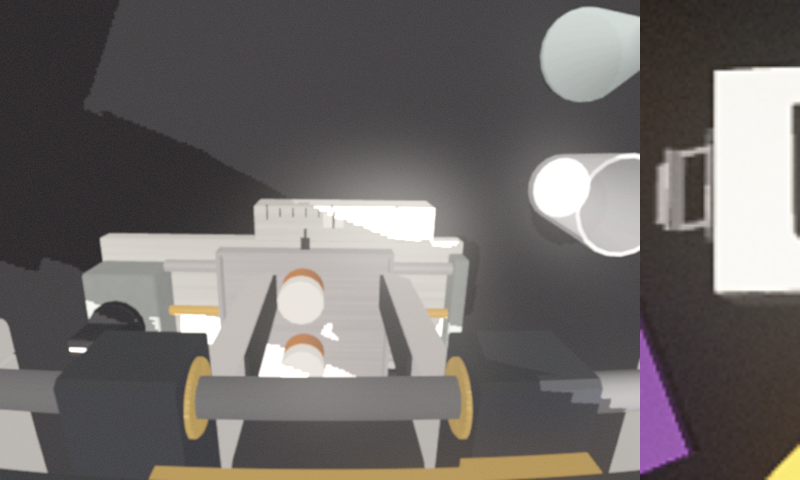

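Call:
play_rows(translation=[[-0.0, -0.03, -0.01], [-0.0, -0.055, -0.025], [-0.0, -0.055, -0.025], [0, -0.055, -0.025]], yaw=[0, 0, 0, 0])

```text
clock: 33.02
eef_pos: [569.9, -204.9, 143.8]
eef_rot: [3.141, 0.0, 1.668]
wrist_force: [-0.3, -0.4, 0.6]
finger_gap: 47.2
finger_force: 0.0
```

```bash
python3 - <<'E'
from h import *
s=telemetry.read_state(); print(s["eef_pos"],s["eef_rot"])
c=cam("wrist"); print(proj(c,[[550,-160,45],[570,-150,45]]))
u,v=proj(c,[[560,-155,45]])[0].astype(int)
x0,y0=max(u-80,0),max(v-50,0); print(x0,y0)
a=cv2.resize(c["pixels"][y0:y0+100,x0:x0+160,::-1],None,fx=5,fy=5,interpolation=cv2.INTER_CUBIC)
b=cam("wrist")  # same view for the knob
cv2.imwrite("pics/w8.png",np.vstack([a,]))
cv2.imwrite("pics/full8.png",c["pixels"][:,:,::-1])
E
```

```text
[ 569.87319695 -204.8875144   143.81872101] [3.14067659e+00 3.06706642e-04 1.66765467e+00]
[[305.37944918 165.6149272 ]
 [337.09675254 153.32074774]]
241 109
```

View pics/w8.png

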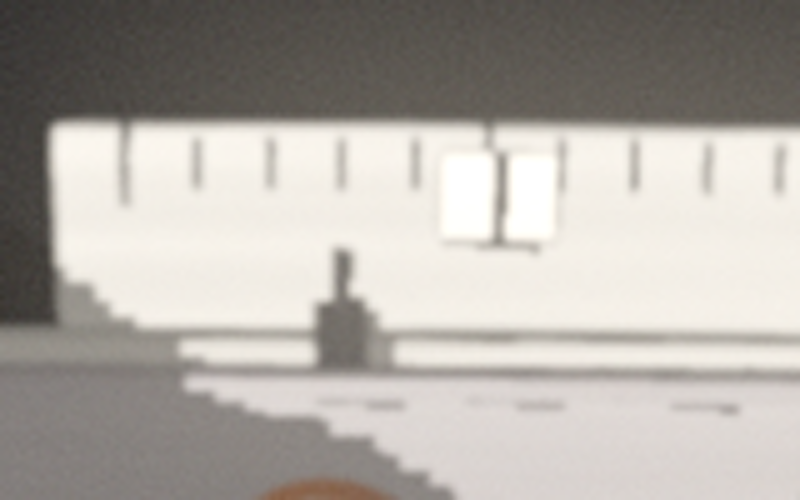

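The wrist crop is clear: the pointer tip is at (342,255), the mark line at (499,200), and the ledge ticks are about 73 px apart. I convert that to a gap and move above the knob.

Call:
play_rows(translation=[[-0.03, 0, 0], [-0.06, -0.01, 0], [-0.09, -0.02, 0], [-0.12, -0.03, 0], [-0.154, -0.038, 0], [-0.154, -0.038, 0], [-0.154, -0.038, 0], [-0.154, -0.038, 0], [-0.154, -0.038, 0], [-0.154, -0.038, 0]], yaw=[0.18, 0.36, 0.54, 0.72, 0.9, 1.08, 1.26, 1.44, 1.57, 1.57])

```text
clock: 34.38
eef_pos: [415.8, -243.1, 143.5]
eef_rot: [-3.141, 0.001, -3.046]
wrist_force: [0.5, -0.8, -0.2]
finger_gap: 46.8
finger_force: 0.0
```

```bash
python3 - <<'E'
from h import *
np.set_printoptions(suppress=True,precision=2)
c=cam("wrist"); s=telemetry.read_state(); print(s["eef_pos"],s["eef_rot"])
print(proj(c,[[415.5,-242.5,64],[415.5,-242.5,94]]))
a=c["pixels"][:,:,::-1].astype(float); a=np.clip(255*(a/255)**0.5,0,255).astype(np.uint8)
cv2.imwrite("pics/w9.png",a)
# gap from the earlier view
T=np.eye(4);T[:3,:3]=R.from_euler("xyz",[3.14067659,0.000306706,1.66765467]).as_matrix();T[:3,3]=[569.87319695,-204.8875144,143.81872101]
c["cam_to_world"]=T@np.array(c["T_tool_cam"])
f=lambda x,y:(241+x/5,109+y/5); e=np.array([np.cos(.09),np.sin(.09),0])
for z in (25,30,35,40,45,50):
    P=unproj(c,[f(342,255),f(499,200),f(125,165),f(490,130)],z); print(z,(P[1]-P[0])@e,np.linalg.norm(P[3]-P[2])/5, P[:2,:2].ravel(), "cam x",c["cam_to_world"][:3,3]@e-P[1]@e)
E
```

```text
[ 415.77 -243.17  143.4 ] [-3.14  0.   -3.05]
[[330.04 243.71]
 [330.28 258.24]]
25 22.01602605497645 10.240634502783255 [ 551.44 -156.11  572.67 -146.36] cam x -9.504526770454845
30 21.646889845539782 10.068932807248213 [ 551.61 -155.68  572.48 -146.09] cam x -9.345167175958863
35 21.277753636103117 9.89723111171315 [ 551.78 -155.24  572.3  -145.82] cam x -9.185807581462768
40 20.908617426666453 9.72552941617809 [ 551.95 -154.81  572.11 -145.55] cam x -9.026447986966787
45 20.5394812172299 9.553827720643026 [ 552.13 -154.38  571.93 -145.28] cam x -8.867088392470805
50 20.170345007793234 9.382126025107965 [ 552.3  -153.95  571.74 -145.01] cam x -8.707728797974823
```

View pics/w9.png

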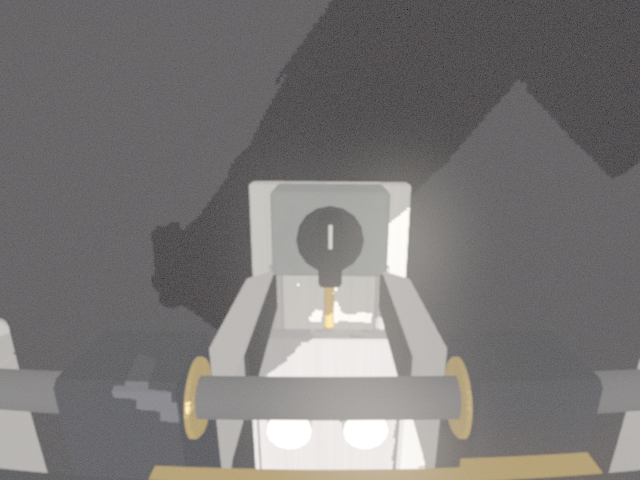

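The knob disc is centred at (330,239) and its bar is parallel to the view's vertical, so the yaw is right and x needs about −2 mm. The gap is about 21 mm. Now I grip.

Call:
play_rows(translation=[[-0.002, 0.0, -0.03], [-0.002, 0.0, -0.06], [-0.002, 0.0, -0.075], [-0.002, 0.0, -0.075]], yaw=[0, 0, 0, 0])

```text
clock: 34.92
eef_pos: [413.4, -243.3, 67.7]
eef_rot: [3.141, -0.001, -3.047]
wrist_force: [0.0, 0.1, 0.1]
finger_gap: 46.9
finger_force: 0.0
```

Call:
play_rows(translation=[[0, 0, 0], [0, 0, 0], [0, 0, 0], [0, 0, 0], [0, 0, 0], [0, 0, 0]], yaw=[0, 0, 0, 0, 0, 0], hand=0, force=40)

```text
clock: 35.67
eef_pos: [413.5, -242.4, 68.3]
eef_rot: [3.14, -0.0, -3.046]
wrist_force: [-1.9, 10.2, 9.3]
finger_gap: 13.7
finger_force: 40.0
```

Call:
play_rows(translation=[[0, 0, 0], [0, 0, 0], [0, 0, 0], [0, 0, 0], [0, 0, 0], [0, 0, 0], [0, 0, 0], [0, 0, 0], [0, 0, 0], [0, 0, 0], [0, 0, 0], [0, 0, 0]], yaw=[-0.14, -0.28, -0.42, -0.56, -0.7, -0.84, -0.98, -1.12, -1.26, -1.4, -1.57, -1.57])

```text
clock: 37.17
eef_pos: [414.1, -241.7, 68.3]
eef_rot: [3.14, -0.003, 1.664]
wrist_force: [4.6, 16.1, 8.5]
finger_gap: 13.4
finger_force: 40.0
```

Call:
play_rows(translation=[[0, 0.001, 0], [0, 0.001, 0], [0, 0.001, 0], [0, 0.001, 0], [0, 0.001, 0], [0, 0.001, 0], [0, 0.001, 0], [0, 0.001, 0], [0, 0.001, 0], [0, 0.001, 0], [0, 0.001, 0], [0, 0.001, 0]], yaw=[-0.14, -0.28, -0.42, -0.56, -0.7, -0.84, -0.98, -1.12, -1.26, -1.4, -1.57, -1.57])

```text
clock: 38.67
eef_pos: [414.9, -242.1, 68.5]
eef_rot: [3.141, -0.003, 0.094]
wrist_force: [10.4, 6.4, -1.4]
finger_gap: 13.6
finger_force: 40.0
```

Call:
play_rows(translation=[[0, 0, 0], [0, 0, 0], [0, 0, 0], [0, 0, 0], [0, 0, 0.03], [0, 0, 0.04], [0, 0, 0.04], [0, 0, 0.04], [0, 0, 0.04], [0, 0, 0.04], [0, 0, 0.04], [0, 0, 0.04]], yaw=[0, 0, 0, 0, 0, 0.0, 0.18, 0.36, 0.54, 0.72, 0.9, 1.08], hand=0.5)

```text
clock: 40.17
eef_pos: [413.4, -242.5, 107.5]
eef_rot: [-3.141, -0.0, 1.183]
wrist_force: [-1.0, -0.1, 0.5]
finger_gap: 47.0
finger_force: 0.0
```

Call:
play_rows(translation=[[0, 0, 0], [0, 0, 0], [0, 0, 0], [0, 0, 0], [0, 0, 0], [0, 0, 0], [0, 0, 0], [0, 0, 0], [0, 0, 0], [0, 0, 0], [0, 0, 0], [0, 0, 0]], yaw=[0.18, 0.36, 0.54, 0.72, 0.9, 1.08, 1.26, 1.44, 1.62, 1.8, 1.98, 2.06])

```text
clock: 41.68
eef_pos: [413.4, -242.4, 107.5]
eef_rot: [3.141, -0.0, -3.042]
wrist_force: [-0.2, 0.7, -0.2]
finger_gap: 47.1
finger_force: 0.0
```

Call:
play_rows(translation=[[0, 0, 0], [0, 0, 0], [0, 0, -0.02], [0, 0, -0.04], [0, 0, -0.04]], yaw=[0, 0, 0, 0, 0])

```text
clock: 42.3
eef_pos: [412.9, -242.1, 66.9]
eef_rot: [3.14, -0.002, -3.048]
wrist_force: [-0.0, 0.4, 0.0]
finger_gap: 46.9
finger_force: 0.0
```

Call:
play_rows(translation=[[0, 0, 0], [0, 0, 0], [0, 0, 0], [0, 0, 0], [0, 0, 0], [0, 0, 0]], yaw=[0, 0, 0, 0, 0, 0], hand=0, force=40)

```text
clock: 43.05
eef_pos: [413.6, -242.2, 68.2]
eef_rot: [3.141, 0.0, -3.046]
wrist_force: [-0.3, 4.7, 5.9]
finger_gap: 13.6
finger_force: 40.0
```

Call:
play_rows(translation=[[0.001, 0, 0], [0.001, 0, 0], [0.001, 0, 0], [0.001, 0, 0], [0.001, 0, 0], [0.001, 0, 0], [0.001, 0, 0], [0.001, 0, 0], [0.001, 0, 0], [0.001, 0, 0], [0.001, 0, 0], [0.001, 0, 0]], yaw=[-0.16, -0.32, -0.48, -0.64, -0.8, -0.96, -1.12, -1.28, -1.44, -1.6, -1.75, -1.75])

```text
clock: 44.55
eef_pos: [414.4, -241.6, 68.2]
eef_rot: [-3.141, -0.002, 1.485]
wrist_force: [-1.9, 8.9, 9.4]
finger_gap: 13.8
finger_force: 40.0
```

Call:
play_rows(translation=[[0, 0, 0], [0, 0, 0], [0, 0, 0], [0, 0, 0], [0, 0, 0.03], [0, 0, 0.06], [0.02, 0, 0.076], [0.08, 0.01, 0.076], [0.12, 0.03, 0.076], [0.156, 0.037, 0.076], [0.156, 0.037, 0.076], [0.156, 0.037, 0.076]], yaw=[0, 0, 0, 0, 0, 0, 0.09, 0.18, 0.18, 0.18, 0.18, 0.18], hand=0.5)

```text
clock: 46.05
eef_pos: [569.9, -205.6, 143.6]
eef_rot: [-3.141, -0.0, 1.667]
wrist_force: [-0.3, -0.6, -0.0]
finger_gap: 47.1
finger_force: 0.0
```

```bash
cat > gap.py <<'E'
from h import *
s=telemetry.read_state(); print(s["eef_pos"],s["eef_rot"])
c=cam("wrist"); cv2.imwrite("pics/g%d.png"%int(s["clock"]),c["pixels"][:,:,::-1])
g=cv2.cvtColor(c["pixels"],cv2.COLOR_RGB2GRAY).astype(int)
u,v=proj(c,[[572,-146,40]])[0].astype(int); print(u,v)
for r in range(v-12,v+24,2): print(r,g[r,u-14:u+28].tolist())
E
python3 gap.py
```

```text
[ 569.92469535 -205.61160475  143.6261181 ] [-3.14084718e+00 -2.67445200e-04  1.66673383e+00]
340 146
134 [236, 235, 235, 234, 234, 235, 233, 232, 232, 232, 229, 214, 183, 180, 212, 227, 228, 227, 228, 229, 226, 227, 227, 225, 227, 227, 224, 219, 218, 224, 224, 223, 223, 223, 223, 222, 220, 220, 222, 218, 216, 216]
136 [245, 247, 248, 246, 245, 244, 245, 244, 244, 244, 243, 233, 201, 193, 227, 242, 245, 244, 244, 244, 244, 246, 246, 247, 247, 245, 235, 212, 217, 237, 245, 246, 246, 245, 246, 246, 246, 246, 246, 246, 239, 222]
138 [245, 248, 244, 242, 244, 247, 247, 248, 247, 247, 246, 243, 237, 225, 211, 200, 207, 224, 236, 241, 242, 245, 246, 246, 246, 242, 224, 195, 213, 239, 247, 248, 247, 246, 247, 248, 247, 247, 247, 246, 236, 205]
140 [245, 248, 247, 249, 255, 255, 255, 255, 255, 255, 255, 255, 255, 254, 212, 165, 187, 228, 254, 255, 255, 255, 255, 255, 255, 255, 240, 207, 219, 242, 248, 248, 247, 248, 248, 248, 248, 247, 248, 247, 236, 207]
142 [243, 245, 247, 252, 255, 255, 255, 255, 255, 255, 255, 255, 255, 254, 213, 173, 216, 254, 255, 255, 255, 255, 255, 255, 255, 255, 242
[... 2171 characters left out ...]
 243, 243, 243, 243, 243, 242, 244, 243, 244, 244, 244]
164 [243, 242, 242, 242, 241, 241, 242, 242, 243, 242, 242, 241, 242, 242, 242, 242, 242, 242, 243, 243, 242, 231, 192, 140, 139, 187, 229, 241, 243, 243, 242, 243, 243, 242, 244, 243, 243, 242, 242, 242, 243, 242]
166 [243, 243, 243, 243, 242, 244, 242, 242, 243, 242, 242, 242, 242, 243, 244, 244, 242, 243, 243, 243, 243, 231, 192, 140, 139, 187, 227, 241, 243, 244, 243, 243, 242, 243, 243, 242, 243, 243, 243, 243, 243, 243]
168 [244, 244, 244, 244, 244, 244, 244, 244, 244, 244, 244, 244, 243, 244, 243, 244, 244, 238, 219, 204, 200, 190, 161, 130, 131, 150, 177, 197, 218, 236, 244, 245, 245, 244, 244, 245, 244, 245, 244, 244, 244, 244]
```

The mark line is at col 341 and the pointer tip at col 349.5, so the overshoot is about 5.8 mm. I regrip at the same yaw and unwind 0.70 + 0.95 rad.

Call:
play_rows(translation=[[-0.05, -0.01, 0], [-0.1, -0.02, 0], [-0.14, -0.037, 0], [-0.156, -0.037, 0], [-0.156, -0.037, 0], [-0.156, -0.037, -0.03], [-0.156, -0.037, -0.06], [-0.156, -0.037, -0.076], [-0.156, -0.037, -0.076]], yaw=[0, -0.1, -0.18, -0.18, -0.18, -0.18, -0.18, -0.18, -0.18])

```text
clock: 47.22
eef_pos: [414.7, -242.1, 67.3]
eef_rot: [-3.14, -0.001, 1.488]
wrist_force: [-0.6, -0.6, 0.2]
finger_gap: 47.3
finger_force: 0.0
```

Call:
play_rows(translation=[[0, 0, 0], [0, 0, 0], [0, 0, 0], [0, 0, 0], [0, 0, 0], [0, 0, 0]], yaw=[0, 0, 0, 0, 0, 0], hand=0, force=40)

```text
clock: 47.98
eef_pos: [414.4, -242.6, 68.3]
eef_rot: [-3.142, 0.0, 1.487]
wrist_force: [-3.7, 0.7, 6.0]
finger_gap: 13.7
finger_force: 40.0
```

Call:
play_rows(translation=[[0, 0, 0], [0, 0, 0], [0, 0, 0], [0, 0, 0], [0, 0, 0], [0, 0, 0], [0, 0, 0], [0, 0, 0], [0, 0, 0], [0, 0, 0], [0, 0, 0], [0, 0, 0]], yaw=[0.15, 0.3, 0.45, 0.6, 0.75, 0.9, 1.05, 1.2, 1.35, 1.5, 1.64, 1.64])

```text
clock: 49.48
eef_pos: [414.8, -242.1, 68.3]
eef_rot: [3.141, 0.001, 3.129]
wrist_force: [0.4, 4.7, 5.4]
finger_gap: 14.0
finger_force: 40.0
```

Call:
play_rows(translation=[[0, 0, 0], [0, 0, 0], [0, 0, 0], [0, 0, 0], [0, 0, 0.03], [0, 0, 0.06], [0.02, 0, 0.076], [0.08, 0.01, 0.076], [0.12, 0.03, 0.076], [0.156, 0.037, 0.076], [0.156, 0.037, 0.076], [0.156, 0.037, 0.076]], yaw=[0, 0, 0, 0, 0, 0, -0.18, -0.36, -0.54, -0.72, -0.9, -1.08], hand=0.5)

```text
clock: 50.98
eef_pos: [570.7, -205.2, 143.4]
eef_rot: [-3.141, -0.001, 2.041]
wrist_force: [-0.1, 0.1, 0.0]
finger_gap: 47.4
finger_force: 0.0
```

Call:
play_rows(translation=[[0, 0, 0], [0, 0, 0], [0, 0, 0], [0, 0, 0]], yaw=[-0.18, -0.36, -0.38, -0.38])

```text
clock: 51.48
eef_pos: [570.5, -205.5, 143.9]
eef_rot: [-3.141, -0.0, 1.67]
wrist_force: [-0.1, -0.0, -0.4]
finger_gap: 46.9
finger_force: 0.0
```

```bash
sed -i 's/v-12,v+24,2/v-4,v+24,4/' gap.py; python3 gap.py
```

```text
[ 570.47133935 -205.49791999  143.88004492] [-3.14144331e+00 -7.22712598e-05  1.67027102e+00]
340 146
142 [244, 241, 242, 254, 255, 255, 255, 255, 255, 255, 255, 255, 254, 220, 163, 160, 215, 254, 255, 255, 255, 255, 255, 255, 255, 247, 202, 196, 232, 245, 247, 246, 246, 246, 246, 246, 246, 245, 246, 239, 215, 193]
146 [241, 241, 243, 253, 255, 255, 255, 255, 255, 255, 255, 255, 254, 219, 165, 191, 241, 255, 255, 255, 255, 255, 255, 255, 255, 244, 214, 220, 238, 243, 243, 243, 243, 243, 243, 242, 242, 243, 243, 241, 229, 215]
150 [241, 238, 241, 253, 255, 255, 255, 255, 255, 255, 255, 255, 254, 216, 167, 204, 250, 255, 255, 255, 255, 255, 255, 255, 255, 251, 238, 238, 242, 243, 243, 242, 241, 242, 241, 242, 242, 243, 242, 242, 243, 243]
154 [243, 241, 241, 251, 254, 255, 255, 255, 255, 255, 255, 255, 250, 208, 160, 198, 247, 255, 255, 255, 255, 255, 255, 255, 255, 249, 239, 239, 242, 242, 242, 242, 243, 243, 242, 243, 242, 242, 242, 242, 242, 242]
158 [245, 245, 246, 244, 243, 244, 244, 244, 240, 235, 231, 229, 220, 185, 149, 150, 186, 217, 223, 210, 200, 198, 212, 233, 243, 244, 244, 244, 245, 245, 245, 244, 245, 244, 245, 244, 245, 245, 245, 245, 245, 244]
162 [242, 243, 242, 243, 242, 242, 242, 242, 242, 243, 242, 239, 221, 179, 137, 145, 191, 228, 240, 243, 242, 243, 243, 243, 243, 242, 243, 242, 243, 243, 243, 242, 243, 243, 243, 243, 243, 243, 243, 244, 243, 243]
166 [243, 242, 242, 242, 242, 242, 242, 242, 242, 242, 241, 237, 216, 173, 140, 177, 226, 240, 243, 244, 243, 243, 243, 243, 242, 242, 242, 243, 242, 243, 242, 242, 243, 242, 243, 242, 243, 243, 243, 242, 242, 242]
```

The pointer now sits within about 0.4 mm of the line, arriving anticlockwise. I clear the arm and make a last check.

Call:
play_rows(translation=[[0, 0.0, 0.05], [0, 0.03, 0.1], [-0.05, 0.08, 0.1], [-0.1, 0.13, 0.1], [-0.14, 0.18, 0.1], [-0.14, 0.2, 0.1], [-0.14, 0.2, 0.1]], yaw=[0, 0, 0, 0, 0, 0, 0])

```text
clock: 52.4
eef_pos: [430.0, -4.1, 244.5]
eef_rot: [3.14, 0.0, 1.672]
wrist_force: [0.7, 0.1, 0.2]
finger_gap: 47.0
finger_force: 0.0
```

```bash
python3 - <<'E'
from h import *
t=cam("top"); s=cam("scene")
a=cv2.resize(t["pixels"][140:330,210:500,::-1],(458,300)); b=cv2.resize(s["pixels"][150:270,300:440,::-1],(342,300))
d=cv2.resize(s["pixels"][250:400,120:360,::-1],(458,286)); e=cv2.resize(t["pixels"][190:290,205:310,::-1],(342,286))
cv2.imwrite("pics/f.png",np.vstack([np.hstack([a,b]),np.hstack([d,e])]))
E
```

```text
(no output)
```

View pics/f.png

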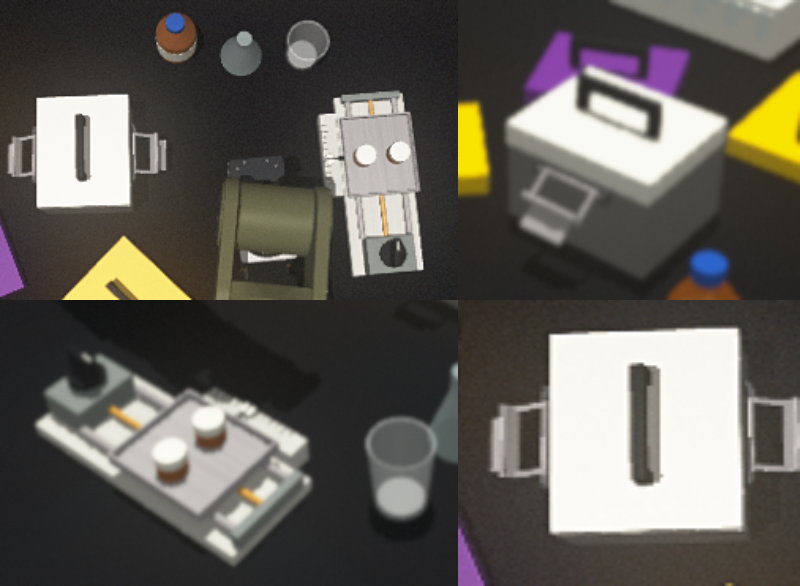

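The last picture shows the lid square on the tote, both clips open, both jars upright in the tray, the glassware where it was, and the arm clear of everything.

```bash
python3 -c "
from cell import manip; print(manip.sign_off())"
```

```text
the job is handed in; nothing more can be done
None
```

I handed the job in at about 52 s on the robot's clock. The clips are open, the lid is back on the tote, both jars stand in the tray, and the pointer is about 0.4 mm from the mark by the wrist camera, brought back anticlockwise after about 5.8 mm of overshoot; sign-off gave no verdict.

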